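# Rock the bench gear head into gear and shut its gate

### The arm

A 6-joint arm with a two-finger parallel gripper is mounted at the origin on the work surface. World frame = base frame: x ahead of the robot, y to its left, z up, the work surface at z = 0. Lengths are in m, angles in rad, forces in N, time in s.
With the tool pointing down it reaches from about 0.325 to 0.9 m from the base axis. Payload 3.5 kg.
Tool frame: the origin (TCP) lies between the finger pads; the fingertips stand 25 mm ahead of it and the grasp point (between the pads) lies 6 mm ahead of it (r.tcp_to_tips is the distance from the TCP to the fingertips, in m); z points along the fingers, y is the direction in which the jaws open and shut (so a half turn about z gives the same grasp; the last joint's range is limited). The gripper opens to 85 mm and grips with 20 to 120 N. Pads are 22 mm wide; open, the fingers measure 114 mm over their backs; the gripper's body (76 mm by 85 mm) begins 54 mm behind the grasp point. The pads swing forward as they close: fully open they stand 13 mm farther back than shut.
Start: joints at [-1.343, 0.276, -0.026, 1.268, 0, 1.467], TCP at [0.203, -0.591, 0.256] pointing down, gripper open.
Joint ranges: [-3.12, 3.12], [-0.85, 1.88], [-1.08, 1.24], [-1.95, 2.15], [-1.57, 1.53], [-3.14, 3.14]. Speed limits (rad/s): [2.57, 2.57, 3.14, 3.14, 3.14, 3.14].

### API

Orientations are given as a 3x3 rotation matrix whose columns are the frame's x, y, z axes.
In Python, from station import r gives the robot as it stands. The module is installed in compiled form; this text tells all that it offers.
- The arm moves only by the tool move_arm, never from a script. Its argument "series" is a list of rows, each a list of 3 entries, a list of its own where there are three numbers: the turn, a rotation vector about the world's x, y, z in degrees, then the shift along the world's x, y, z in m, then the opening, from 0 (shut) to 1 (fully open). In form: [[[ax, ay, az], [x, y, z], jaw], ...]. A call has 1 to 12 rows; each row is the pose to reach, as a shift and turn from the pose commanded when the call began; what a row does not reach only later rows make up. A row lasts 1/10 s, in which the tool goes at most 50 mm and 8.59 degrees, less where a joint would pass 70% of its speed; a pose out of reach is approached as far as the arm can. A call with a gripper value outside its range is refused whole. The fingers move at their own pace and stop on an object; "force" is the grip in N (left out, the last holds). Time passes only in rows, so rows that repeat a pose let the fingers close. It gives the time, the measured TCP pose, the force and the opening at its end, in the units of the state.
- r.observe(): the state, without advancing time (a new reading comes with each control period).
- r.read_camera(name): name is "side" or "top"; returns the picture (400x640x3 uint8, red, green, blue); there is no depth.
- r.camera_info(name): a dict with "fx", "fy", "cx", "cy" (pixels), "k1" (the pictures are not rectified: a ray, as slopes to the right and down, at radius r is drawn at 1 + k1 r^2 times it, then the intrinsics apply), "extrinsics" (4x4, takes a point from camera to world coordinates). Camera axes: x right, y down, z forward; pixel columns grow to the right and rows downward; lengths in m; the calibration is good to about 2 mm. A picture is of the moment at which its call begins. camera_info takes no time and is no camera call.
- r.hand_in(): hands the job in, once; it reports no verdict.
Trained networks look in the newest picture that a camera, given by its name, has taken for a name from the list of things; names that differ only in an ending like _2 or _b are one class to them, and where a whole thing is asked for, a point or a joint stands for the part that bears it (a point fixed in the world has none). Each returns a list of dicts, best first, with "conf" (0 to 1); they miss things now and then, are a little off and sometimes report something else, mostly with a low value. They report only what shows in the picture. A call takes as long as a camera call.
- r.cut_out(camera, name): "region" (400x640 bool, what is visible of it) and "position" ([row, column] in pixels, amid what is visible of it).
The state is a dict: "clock": time; "joints": joint angles; "joint_velocities": joint speeds; "joint_torque": joint torques, N m; "tcp_pos": TCP position; "tool_rot": TCP orientation; "contact_force": force on the tool from outside, world axes, zero at the start; "torque": the same for the moment, N m; "gripper_width": finger opening in m.
Only numpy, scipy, OpenCV 4.12 (cv2) and the standard library are available. Lean on these libraries where they do the work, as an engineer would, in place of code of your own. Each camera call takes 0.05 s, during which the arm holds its last target. There are 200 camera calls.

### The job

Put the small gear head on the clamped board into gear: hold its red knob, ease it down gently and rock it to and fro until the teeth of the steel gear drop between those of the brass ring and the knob goes fully home, never forcing tooth on tooth (keep well under 20 N). Then slide the yellow gate fully in over the steel gear so that it cannot jump out, let go, and leave the other things on the bench where they lie.

Things in the scene. Friction and masses are not known exactly. Their poses are not given: they have to be found in the camera images.
- gearhead: Fixed: dark red board (220 x 240 x 20 mm) on the bench with a grey round gear head in its middle. Origin: on the bench under the gear head's vertical axis, z up. Two black clamps on its +x edge (to 60 mm high, to x = 200 mm); a side shaft to -x (105 mm long, 66 mm up); the gate on its -y side. A loose nut and a spare gear lie near its -x corners.
- knob_grip (a point): Middle of the red knob's grip, on the spindle axis, 153 mm above the bench when up. An upright bar 50 mm long (point x), 14 mm thick (y), 28 mm tall (z). Below it 20 mm of stem (20 mm thick), then the steel gear (80 mm across, 8 mm thick) with six square teeth underneath. Turning the knob turns spindle and gear (0.03 N m, no end stops); pressing it slides the gear down the spindle.
- gear_knob (a joint): How far knob and gear are pressed down, m: 0 = up (start), 0.012 = fully home on a firm stop. Sliding takes 3.5 N; it stays where left. At 0.003 tooth tips meet brass tips: they always clash at the start, so the knob must be turned 0.18 to 0.52 rad to the nearest gap (either way, unknown; gaps come every 1.05 rad, with 0.1 rad of play either side).
- spindle (a joint): Turn of the spindle, rad, counter-clockwise from above, relative to the board; 0 when the knob's bar lies along the board's x. It does not tell where the brass ring's gaps are.
- ring_seat: Steel seat (82 mm across) under the brass ring with six upward teeth; origin on the axis, 76 mm above the bench. The ring turns only against 0.22 N m drag. The seat floats on a spring: tooth tips push it down up to 6 mm (1 N plus 1.5 N per mm), then it is solid. It springs up when teeth find gaps, and the push felt by the hand falls. Over 20 N on the teeth is damage.
- gate_tab (a point): Middle of the upright black tab (16 mm along point x, 12 mm along y, 33 mm tall) on the yellow gate blade (24 mm wide, its top 113.5 mm above the bench). The point is 130.5 mm above the bench and, when open, 86 mm from the spindle axis on the board's -y side; tab top 145.5 mm. Axes as the board's; the gate slides shut along +y, towards the spindle.
- gate (a joint): Travel of the gate, m: 0 to 0.003 = open (start), 0.022 = fully shut on its stop, blade over the steel gear's rim. Takes about 1.5 N and stays where left. Unless the knob is within 1.5 mm of home the gate butts against the gear's rim and cannot shut.
- hex_nut: Loose steel nut (26 mm across, 13 mm high) on the board near its -x +y corner; origin at its underside. Leave alone.
- spare_gear: Loose brass gear (43 mm across, 18 mm high) on the board near its -x -y corner; origin at its underside. Leave alone.
- calliper: Loose digital calliper, 230 mm long along x, 14 mm high, on the bench; leave alone.
- hex_keys: Loose set of hex keys in a red holder, 135 mm long along x, 16 mm high, on the bench; leave alone.
- screwdriver: Loose orange screwdriver, 200 mm long, on the bench; leave alone.
- y_fitting: Loose black hose fitting with blue ends, 67 mm long, 16 mm high, on the bench; leave alone.
- tape_roll: Loose roll of white tape, 100 mm across, 24 mm high, on the bench; leave alone.

How it is judged:
On the way, in this order (a step that is already met when the one before it is completed fails the run):
1. the teeth are meshed: the knob is fully home, with the gate still open (value of joint gear_knob above 0.0105 m and value of joint gate below 0.008 m), for 0.2 s.
2. the gate is shut over the gear (value of joint gate above 0.019 m and value of joint gear_knob above 0.0105 m), for 0.2 s.
At the end, for the whole second after the job is handed in: The knob is fully home (within 1.5 mm of its stop) with the gate shut over the gear (within 3 mm of its stop) (all of step 2); the robot touches nothing.
It fails at once if tooth forced on tooth: more than 20 N on the brass ring and its seat (contact force between ring_seat and anything else above 20 N).
It fails at once if another thing on the bench was disturbed (moved more than 30 mm) (distance of any of hex_nut, spare_gear, calliper, hex_keys, screwdriver, y_fitting, tape_roll from where it was at the start of the episode above 0.03 m).
It also fails if it takes over 51 s, if anything falls off the work surface, if the arm or the gripper's body presses on something with over 40 N, if the wrist force passes 120 N, or if a joint passes its speed limit or range.

## Working session

There is one attempt and no reset: what is moved stays moved. The work goes in short steps, Python scripts to look and compute and a tool call to move; the robot and the scene stay as the last step left them, time stands still between calls to the robot, and variables do not carry over. Pictures are saved under pics/ and viewed, about 8 in all and at most 12, crops included, and the job is handed in when it is done.

Besides the shell and the picture viewer there is one more tool, called as name(argument=value, ...), one argument or row to a line, values as JSON. move_arm: Moves the arm, as the interface text tells. Its arguments: {"type":"object","properties":{"series":{"type":"array"},"force":{"type":"number"}},"required":["series"]}

```bash
mkdir -p pics; cat > h.py <<'E'
from station import r
import numpy as np, cv2
def K(c):
    i=r.camera_info(c); return i,np.array(i["extrinsics"])
def ray(c,row,col):
    i,E=K(c); xd=np.array([(col-i["cx"])/i["fx"],(row-i["cy"])/i["fy"]]); u=xd.copy()
    for _ in range(20): u=xd/(1+i["k1"]*(u@u))
    d=E[:3,:3]@np.array([u[0],u[1],1]); return E[:3,3],d
def atz(c,row,col,z):
    o,d=ray(c,row,col); return o+d*(z-o[2])/d[2]
def proj(c,p):
    i,E=K(c); q=E[:3,:3].T@(np.array(p)-E[:3,3]); u=q[:2]/q[2]; u=u*(1+i["k1"]*(u@u))
    return np.array([u[1]*i["fy"]+i["cy"],u[0]*i["fx"]+i["cx"]])
E
cat > a.py <<'E'
from h import *
for c in("top","side"):
    im=r.read_camera(c); cv2.imwrite(f"pics/{c}0.png",im[:,:,::-1])
    i,E=K(c); print(c,i["fx"],E.round(3).tolist())
    for n,z in(("gearhead",.02),("knob_grip",.153),("gate_tab",.1305),("hex_nut",.03),("spare_gear",.03)):
        for d in r.cut_out(c,n)[:2]:
            p=d["position"];print(n,round(d["conf"],2),np.round(p,1),atz(c,*p,z).round(4),d["region"].sum())
s=r.observe();print(s["clock"],s["tcp_pos"],np.round(s["tool_rot"],3).tolist(),s["contact_force"])
E
python3 a.py
```

```text
top 476.3204968616335 [[0.012, -0.998, 0.061, 0.409], [-1.0, -0.012, 0.01, -0.015], [-0.009, -0.061, -0.998, 1.592], [0.0, 0.0, 0.0, 1.0]]
gearhead 0.81 [173.8 333.5] [ 0.5774 -0.0456  0.02  ] 4950
knob_grip 0.56 [172.6 330. ] [ 0.5667 -0.0323  0.153 ] 481
gate_tab 0.62 [168.5 360.2] [ 0.583  -0.1256  0.1305] 230
hex_nut 0.44 [205.1 307.4] [0.4721 0.0392 0.03  ] 56
spare_gear 0.71 [200.6 358.3] [ 0.4889 -0.1277  0.03  ] 114
spare_gear 0.61 [186.2 206.8] [0.5307 0.374  0.03  ] 260
side 436.5225669603066 [[-0.935, -0.221, 0.279, 0.166], [-0.355, 0.553, -0.754, 0.939], [0.012, -0.803, -0.595, 0.864], [0.0, 0.0, 0.0, 1.0]]
gearhead 0.76 [220.4 310.2] [ 0.5776 -0.029   0.02  ] 4812
knob_grip 0.68 [191.7 313.2] [5.547e-01 2.000e-04 1.530e-01] 473
gate_tab 0.65 [180.9 321.4] [ 0.5656 -0.0917  0.1305] 92
spare_gear 0.41 [206.5 343.9] [ 0.5001 -0.1225  0.03  ] 131
0.6 [ 0.20300818 -0.59112379  0.25634297] [[0.946, 0.325, 0.0], [0.325, -0.946, -0.0], [0.0, 0.0, -1.0]] [-0.54717566 -0.13765456  0.57270272]
```

```bash
python3 - <<'E'
import cv2,numpy as np
a=cv2.imread("pics/top0.png")[110:240,250:420];b=cv2.imread("pics/side0.png")[120:290,220:410]
a=cv2.resize(a,(680,520),interpolation=cv2.INTER_CUBIC);b=cv2.resize(b,(665,595),interpolation=cv2.INTER_CUBIC)
cv2.imwrite("pics/c1.png",a);cv2.imwrite("pics/c2.png",b)
E
```

```text
(no output)
```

View pics/c1.png

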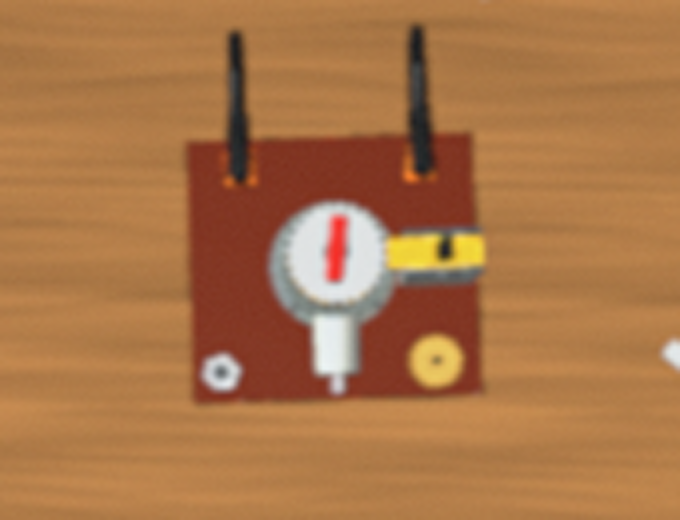

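View pics/c2.png

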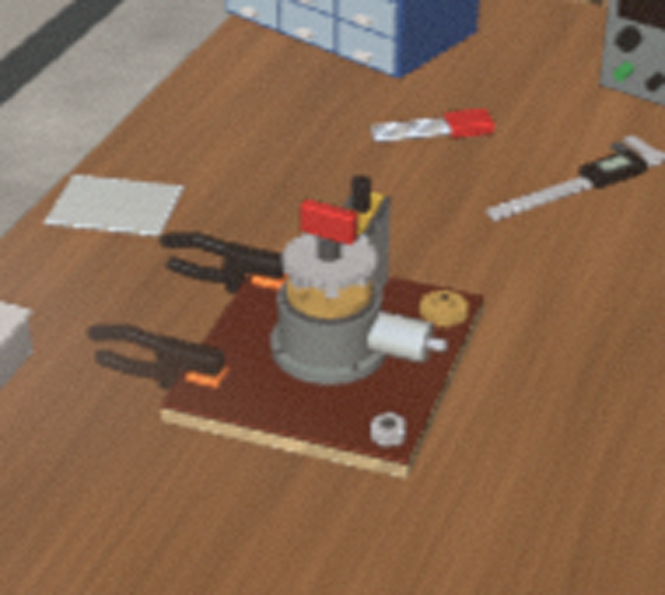

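Knob (red bar) shows at about crop (338,248) in the top view, near vertical; tab at (445,247), board barely turned. I'll segment by colour and triangulate.

```bash
cat > b.py <<'E'
from h import *
import sys
def red(c,im):
    hsv=cv2.cvtColor(im,cv2.COLOR_RGB2HSV);h,s,v=cv2.split(hsv)
    m=(((h<8)|(h>172))&(s>150)&(v>170)).astype(np.uint8)
    w=np.zeros_like(m);w[140:215,280:380]=1
    n,l,st,ce=cv2.connectedComponentsWithStats(m*w)
    k=1+st[1:,4].argmax();return l==k,ce[k][::-1]
def tri(a,b):
    A=np.zeros((3,3));v=np.zeros(3)
    for c,p in((("top"),a),("side",b)):
        o,d=ray(c,*p);d=d/np.linalg.norm(d);P=np.eye(3)-np.outer(d,d);A+=P;v+=P@o
    return np.linalg.solve(A,v)
if __name__=="__main__":
    it=cv2.imread("pics/top0.png")[:,:,::-1].copy();iS=cv2.imread("pics/side0.png")[:,:,::-1].copy()
    mt,ct=red("top",it);ms,cs=red("side",iS)
    print(mt.sum(),ct,ms.sum(),cs,tri(ct,cs).round(4),atz("top",*ct,.167).round(4),atz("side",*cs,.153).round(4))
    P=np.array([atz("top",a,b,.167)[:2] for a,b in np.argwhere(mt)]);u,s,vt=np.linalg.svd(P-P.mean(0));print("knob ang",np.degrees(np.arctan2(vt[0,1],vt[0,0])))
    C=[(188,143),(472,134),(483,392),(195,402)]
    W=np.array([atz("top",110+y/4,250+x/4,.02)[:2] for x,y in C]);print(W.round(4),W.mean(0))
    for i in range(4):
        d=W[(i+1)%4]-W[i];print(np.linalg.norm(d).round(4),np.degrees(np.arctan2(d[1],d[0])).round(2))
    # rim disc of steel gear, tab top
    print("gear disc",atz("top",110+252/4,250+334/4,.127).round(4),"tab",atz("top",110+240/4,250+446/4,.1455).round(4))
    tt=(110+240/4,250+446/4);ts=(120+182/3.5,220+361/3.5);print("tab tri",tri(tt,ts).round(4))
E
python3 b.py
```

```text
46 [171.82608696 333.63043478] 132 [182.60606061 312.84848485] [ 0.5711 -0.0426  0.1531] [ 0.5676 -0.043   0.167 ] [ 0.5732 -0.0423  0.153 ]
knob ang 175.83006865648736
[[ 0.6701  0.077 ]
 [ 0.6804 -0.1596]
 [ 0.4654 -0.1698]
 [ 0.4543  0.0679]] [ 0.56754606 -0.04610895]
0.2368 -87.51
0.2152 -177.28
0.2379 92.67
0.2159 2.43
gear disc [ 0.5684 -0.0435  0.127 ] tab [ 0.5766 -0.1285  0.1455]
tab tri [ 0.5762 -0.1295  0.1378]
```

move_arm(
  series=[
    [[0, 0, 80], [0.19, 0.28, 0.0], 1],
    [[0, 0, 80], [0.19, 0.28, 0.0], 1],
    [[0, 0, 80], [0.19, 0.28, 0.0], 1],
    [[0, 0, 80], [0.19, 0.28, 0.0], 1],
    [[0, 0, 80], [0.19, 0.28, 0.0], 1],
    [[0, 0, 80], [0.19, 0.28, 0.0], 1],
    [[0, 0, 80], [0.19, 0.28, 0.0], 1],
    [[0, 0, 80], [0.19, 0.28, 0.0], 1],
    [[0, 0, 80], [0.19, 0.28, 0.0], 1],
    [[0, 0, 80], [0.19, 0.28, 0.0], 1],
  ],
)

```text
clock: 1.6
tcp_pos: [0.3934, -0.3105, 0.2565]
tool_rot: [[-0.161, 0.987, 0.0], [0.987, 0.161, -0.0], [-0.0, 0.0, -1.0]]
contact_force: [-0.1, 0.5, 0.2]
gripper_width: 0.0851
```

```bash
python3 -c "
from h import *
s=r.observe();print(s['clock'],s['tcp_pos'],np.degrees(np.arctan2(s['tool_rot'][1][0],s['tool_rot'][0][0])),s['joints'])"
```

```text
1.6 [ 0.39340061 -0.31053386  0.25652764] 99.24528519733317 [-7.97249815e-01  5.61478278e-02 -2.88705926e-01  1.22546347e+00
 -3.51994747e-05  6.12185786e-01]
```

move_arm(
  series=[
    [[0, 0, 77], [0.177, 0.268, 0.0], 1],
    [[0, 0, 77], [0.177, 0.268, 0.0], 1],
    [[0, 0, 77], [0.177, 0.268, 0.0], 1],
    [[0, 0, 77], [0.177, 0.268, 0.0], 1],
    [[0, 0, 77], [0.177, 0.268, 0.0], 1],
    [[0, 0, 77], [0.177, 0.268, 0.0], 1],
    [[0, 0, 77], [0.177, 0.268, 0.0], 1],
    [[0, 0, 77], [0.177, 0.268, 0.0], 1],
    [[0, 0, 77], [0.177, 0.268, 0.0], 1],
    [[0, 0, 77], [0.177, 0.268, 0.0], 1],
    [[0, 0, 77], [0.177, 0.268, 0.0], 1],
  ],
)

```text
clock: 2.7
tcp_pos: [0.57, -0.0431, 0.2564]
tool_rot: [[-0.997, 0.074, 0.0], [0.074, 0.997, -0.0], [-0.0, -0.0, -1.0]]
contact_force: [0.9, -0.7, 0.6]
gripper_width: 0.0854
```

```bash
python3 - <<'E'
from h import *
s=r.observe();print(s['clock'],s['tcp_pos'],np.degrees(np.arctan2(s['tool_rot'][1][0],s['tool_rot'][0][0])),s['joints'][5],s['contact_force'])
b=r.read_camera("side")[120:290,220:410,::-1]
cv2.imwrite("pics/c3.png",cv2.resize(b,(665,595),interpolation=cv2.INTER_CUBIC))
E
```

```text
2.7 [ 0.56996272 -0.04313854  0.25636579] 175.77869385953622 -0.11495240125961417 [ 0.88260842 -0.70366984  0.56085027]
```

View pics/c3.png

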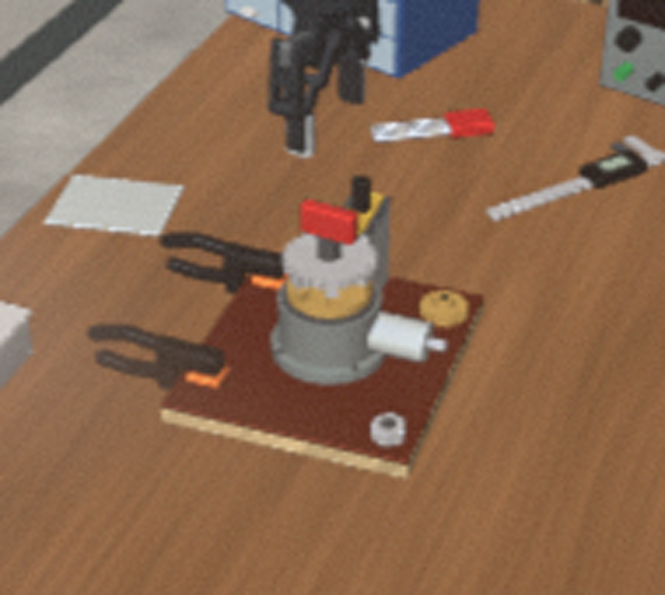

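The open gripper stands over the knob, fingers to either side of the bar. Descending and closing.

move_arm(
  series=[
    [[0, 0, 0], [0, 0, -0.03], 1],
    [[0, 0, 0], [0, 0, -0.06], 1],
    [[0, 0, 0], [0, 0, -0.08], 1],
    [[0, 0, 0], [0, 0, -0.097], 1],
    [[0, 0, 0], [0, 0, -0.097], 0.5],
    [[0, 0, 0], [0, 0, -0.097], 0.25],
    [[0, 0, 0], [0, 0, -0.097], 0],
    [[0, 0, 0], [0, 0, -0.097], 0],
    [[0, 0, 0], [0, 0, -0.097], 0],
    [[0, 0, 0], [0, 0, -0.097], 0],
  ],
  force=50,
)

```text
clock: 3.75
tcp_pos: [0.5709, -0.0436, 0.1604]
tool_rot: [[-0.997, 0.071, 0.002], [0.071, 0.997, -0.001], [-0.002, -0.001, -1.0]]
contact_force: [0.1, -1.0, 0.9]
gripper_width: 0.0162
```

```bash
cat > s.py <<'E'
from h import *
s=r.observe();print(s['clock'],s['tcp_pos'].round(4) if hasattr(s['tcp_pos'],'round') else s['tcp_pos'],'az',np.degrees(np.arctan2(s['tool_rot'][1][0],s['tool_rot'][0][0])).round(2),'F',np.round(s['contact_force'],2),'T',np.round(s['torque'],3),'w',s['gripper_width'])
E
python3 s.py
```

```text
3.75 [ 0.5709 -0.0436  0.1604] az 175.94 F [ 0.12 -1.04  0.88] T [-0.31  -0.079 -0.003] w 0.016164552466776727
```

move_arm(
  series=[
    [[0, 0, 0], [0, 0, 0], 0],
    [[0, 0, 0], [0, 0, 0], 0],
    [[0, 0, 0], [0, 0, 0], 0],
  ],
)

```text
clock: 4.05
tcp_pos: [0.5708, -0.0436, 0.1598]
tool_rot: [[-0.997, 0.071, 0.002], [0.071, 0.997, -0.001], [-0.002, -0.001, -1.0]]
contact_force: [1.2, -3.1, 1.4]
gripper_width: 0.0158
```

```bash
python3 s.py; python3 - <<'E'
from h import *
b=r.read_camera("side")[140:240,260:370,::-1]
cv2.imwrite("pics/c4.png",cv2.resize(b,(660,600),interpolation=cv2.INTER_CUBIC))
E
```

```text
4.05 [ 0.5708 -0.0436  0.1598] az 175.94 F [ 1.19 -3.06  1.42] T [-0.566 -0.453  0.017] w 0.01581270720620946
```

View pics/c4.png

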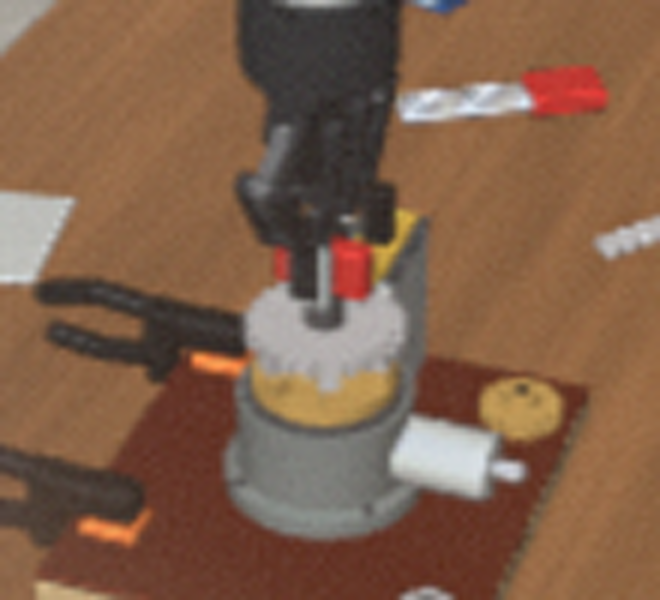

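Gripped well (fingers around the bar, clear of the gear at (325,330)). Ease down 5 mm.

move_arm(
  series=[
    [[0, 0, 0], [0, 0, -0.001], 0],
    [[0, 0, 0], [0, 0, -0.002], 0],
    [[0, 0, 0], [0, 0, -0.002], 0],
  ],
)

```text
clock: 4.4
tcp_pos: [0.5707, -0.0435, 0.1576]
tool_rot: [[-0.997, 0.071, 0.002], [0.071, 0.997, -0.001], [-0.002, -0.001, -1.0]]
contact_force: [2.9, -3.8, 1.0]
gripper_width: 0.0157
```

move_arm(
  series=[
    [[0, 0, 0], [0, 0, -0.001], 0],
    [[0, 0, 0], [0, 0, -0.002], 0],
    [[0, 0, 0], [0, 0, -0.003], 0],
    [[0, 0, 0], [0, 0, -0.003], 0],
  ],
)

```text
clock: 4.8
tcp_pos: [0.5708, -0.0435, 0.1551]
tool_rot: [[-0.997, 0.071, 0.002], [0.071, 0.997, -0.001], [-0.002, -0.001, -1.0]]
contact_force: [2.7, -4.1, 4.8]
gripper_width: 0.0157
```

```bash
python3 s.py
```

```text
4.8 [ 0.5708 -0.0435  0.1551] az 175.94 F [ 2.73 -4.09  4.78] T [-0.964 -0.588  0.036] w 0.015748651574396918
```

move_arm(
  series=[
    [[0, 0, 0], [0, 0, -0.001], 0],
    [[0, 0, 0], [0, 0, -0.001], 0],
  ],
)

```text
clock: 5.0
tcp_pos: [0.5708, -0.0435, 0.1543]
tool_rot: [[-0.997, 0.071, 0.002], [0.071, 0.997, -0.001], [-0.002, -0.001, -1.0]]
contact_force: [2.5, -3.7, 5.8]
gripper_width: 0.0162
```

move_arm(
  series=[
    [[0, 0, 0], [0, 0, -0.001], 0],
    [[0, 0, 0], [0, 0, -0.001], 0],
  ],
)

```text
clock: 5.2
tcp_pos: [0.5708, -0.0435, 0.1535]
tool_rot: [[-0.997, 0.071, 0.002], [0.071, 0.997, -0.001], [-0.002, -0.001, -1.0]]
contact_force: [1.5, -3.9, 6.4]
gripper_width: 0.016
```

move_arm(
  series=[
    [[0, 0, 3], [0, 0, 0], 0],
    [[0, 0, 6], [0, 0, 0], 0],
    [[0, 0, 9], [0, 0, 0], 0],
    [[0, 0, 11], [0, 0, 0], 0],
    [[0, 0, 11], [0, 0, 0], 0],
  ],
)

```text
clock: 5.7
tcp_pos: [0.5708, -0.0432, 0.1535]
tool_rot: [[-0.993, -0.121, 0.002], [-0.121, 0.993, -0.0], [-0.002, -0.0, -1.0]]
contact_force: [1.5, -2.8, 6.7]
gripper_width: 0.0159
```

move_arm(
  series=[
    [[0, 0, 3], [0, 0, 0], 0],
    [[0, 0, 5], [0, 0, 0], 0],
    [[0, 0, 5], [0, 0, 0], 0],
  ],
)

```text
clock: 6.0
tcp_pos: [0.5707, -0.043, 0.1535]
tool_rot: [[-0.978, -0.208, 0.002], [-0.208, 0.978, 0.0], [-0.002, -0.0, -1.0]]
contact_force: [0.9, -3.5, 8.2]
gripper_width: 0.0159
```

move_arm(
  series=[
    [[0, 0, 3], [0, 0, 0], 0],
    [[0, 0, 5], [0, 0, 0], 0],
    [[0, 0, 5], [0, 0, 0], 0],
  ],
)

```text
clock: 6.3
tcp_pos: [0.5707, -0.0429, 0.1535]
tool_rot: [[-0.956, -0.292, 0.002], [-0.292, 0.956, 0.001], [-0.002, 0.0, -1.0]]
contact_force: [2.3, -2.6, 7.0]
gripper_width: 0.0158
```

move_arm(
  series=[
    [[0, 0, 3], [0, 0, 0], 0],
    [[0, 0, 5], [0, 0, 0], 0],
    [[0, 0, 5], [0, 0, 0], 0],
  ],
)

```text
clock: 6.6
tcp_pos: [0.5707, -0.0427, 0.1535]
tool_rot: [[-0.927, -0.374, 0.002], [-0.374, 0.927, 0.001], [-0.002, 0.0, -1.0]]
contact_force: [2.0, -1.5, 8.1]
gripper_width: 0.0159
```

```bash
python3 s.py
```

```text
6.6 [ 0.5707 -0.0427  0.1535] az -158.01 F [ 2.02 -1.55  8.14] T [-0.427 -0.393 -0.035] w 0.015936950112176843
```

move_arm(
  series=[
    [[0, 0, 3], [0, 0, 0], 0],
    [[0, 0, 5], [0, 0, 0], 0],
    [[0, 0, 5], [0, 0, 0], 0],
  ],
)

```text
clock: 6.9
tcp_pos: [0.5705, -0.0425, 0.1523]
tool_rot: [[-0.891, -0.454, 0.001], [-0.454, 0.891, 0.001], [-0.002, 0.001, -1.0]]
contact_force: [4.9, -1.1, 0.2]
gripper_width: 0.0158
```

move_arm(
  series=[
    [[0, 0, 3], [0, 0, 0], 0],
    [[0, 0, 5], [0, 0, 0], 0],
    [[0, 0, 5], [0, 0, 0], 0],
  ],
)

```text
clock: 7.2
tcp_pos: [0.5704, -0.0424, 0.1522]
tool_rot: [[-0.849, -0.529, 0.001], [-0.529, 0.849, 0.002], [-0.002, 0.001, -1.0]]
contact_force: [4.5, -1.2, 1.2]
gripper_width: 0.0156
```

```bash
python3 s.py
```

```text
7.2 [ 0.5704 -0.0424  0.1522] az -148.06 F [ 4.51 -1.17  1.19] T [-0.16  -1.083  0.06 ] w 0.015616455547655183
```

Force fell 8→0.2 N: the teeth found a gap. Back a little to centre, and ease further down.

move_arm(
  series=[
    [[0, 0, -3], [0, 0, 0], 0],
    [[0, 0, -3], [0, 0, -0.001], 0],
    [[0, 0, -3], [0, 0, -0.002], 0],
    [[0, 0, -3], [0, 0, -0.002], 0],
  ],
)

```text
clock: 7.6
tcp_pos: [0.5704, -0.0426, 0.1501]
tool_rot: [[-0.875, -0.485, 0.001], [-0.485, 0.875, 0.001], [-0.001, 0.001, -1.0]]
contact_force: [5.2, -0.1, 0.4]
gripper_width: 0.0157
```

move_arm(
  series=[
    [[0, 0, 0], [0, 0, -0.001], 0],
    [[0, 0, 0], [0, 0, -0.002], 0],
    [[0, 0, 0], [0, 0, -0.002], 0],
  ],
)

```text
clock: 7.9
tcp_pos: [0.5705, -0.0426, 0.1489]
tool_rot: [[-0.875, -0.485, 0.001], [-0.485, 0.875, 0.001], [-0.002, 0.001, -1.0]]
contact_force: [3.9, 0.2, 4.2]
gripper_width: 0.016
```

```bash
python3 s.py
```

```text
7.9 [ 0.5705 -0.0426  0.1489] az -151.01 F [3.86 0.19 4.16] T [ 0.139 -0.883 -0.006] w 0.016010485476707987
```

move_arm(
  series=[
    [[0, 0, 2], [0, 0, 0], 0],
    [[0, 0, 0], [0, 0, -0.0005], 0],
    [[0, 0, -2], [0, 0, -0.001], 0],
    [[0, 0, 0], [0, 0, -0.001], 0],
    [[0, 0, 0], [0, 0, -0.001], 0],
  ],
)

```text
clock: 8.4
tcp_pos: [0.5705, -0.0426, 0.1488]
tool_rot: [[-0.874, -0.485, 0.002], [-0.485, 0.874, 0.001], [-0.002, 0.0, -1.0]]
contact_force: [3.0, 1.9, 8.1]
gripper_width: 0.016
```

move_arm(
  series=[
    [[0, 0, 0], [0, 0, -0.001], 0],
    [[0, 0, 0], [0, 0, -0.001], 0],
  ],
)

```text
clock: 8.6
tcp_pos: [0.5706, -0.0426, 0.1487]
tool_rot: [[-0.875, -0.485, 0.002], [-0.485, 0.875, 0.001], [-0.002, 0.0, -1.0]]
contact_force: [1.8, 1.2, 12.7]
gripper_width: 0.0158
```

```bash
python3 s.py;  python3 - <<'E'
from h import *
b=r.read_camera("side")[140:240,260:370,::-1]
cv2.imwrite("pics/c5.png",cv2.resize(b,(660,600),interpolation=cv2.INTER_CUBIC))
E
```

```text
8.6 [ 0.5706 -0.0426  0.1487] az -151.0 F [ 1.77  1.17 12.68] T [ 0.306 -0.143 -0.001] w 0.015802980117975995
```

View pics/c5.png

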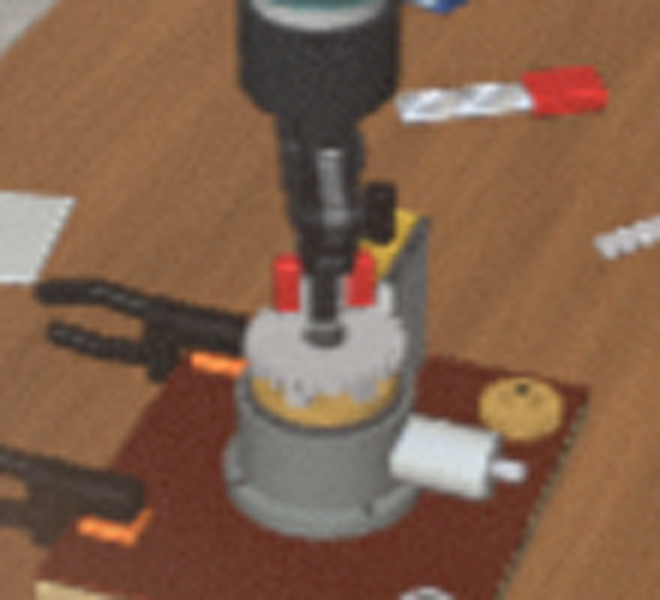

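Firm stop felt at z=0.1487 (force rises at arm stiffness, low torque). Relieve the push, open, rise, and check the knob height by picture.

move_arm(
  series=[
    [[0, 0, 0], [0, 0, 0.001], 0],
    [[0, 0, 0], [0, 0, 0.0015], 0],
    [[0, 0, 0], [0, 0, 0.0015], 0.4],
    [[0, 0, 0], [0, 0, 0.0015], 0.7],
    [[0, 0, 0], [0, 0, 0.0015], 0.7],
    [[0, 0, 0], [0, 0, 0.0015], 0.7],
    [[0, 0, 0], [0, 0, 0.02], 0.7],
    [[0, 0, 0], [0, 0, 0.05], 0.7],
    [[0, 0, 0], [0, 0, 0.09], 0.7],
    [[0, 0, 0], [0.0, 0, 0.12], 0.7],
    [[0, 0, 0], [-0.05, 0, 0.12], 0.7],
    [[0, 0, 0], [-0.1, 0, 0.12], 0.7],
  ],
)

```text
clock: 9.85
tcp_pos: [0.4703, -0.0434, 0.2674]
tool_rot: [[-0.875, -0.484, 0.002], [-0.484, 0.875, -0.001], [-0.001, -0.001, -1.0]]
contact_force: [-0.2, -0.2, 0.7]
gripper_width: 0.0596
```

```bash
cat > m.py <<'E'
from b import *
it=r.read_camera("top");iS=r.read_camera("side")
ms,cs=red("side",iS);print("side",ms.sum(),cs,atz("side",*cs,.141).round(4))
mt,ct=red("top",it);print("top",mt.sum(),ct,"tri",tri(ct,cs).round(4))
for p in [(.5705,-.043,.153),(.5705,-.043,.144),(.5705,-.043,.141)]: print(proj("side",p).round(2))
cv2.imwrite("pics/t6.png",it[:,:,::-1]);cv2.imwrite("pics/s6.png",iS[:,:,::-1])
b=np.hstack([cv2.resize(iS[150:230,270:350,::-1],(400,400),interpolation=cv2.INTER_CUBIC),cv2.resize(it[130:210,300:380,::-1],(400,400),interpolation=cv2.INTER_CUBIC)])
cv2.imwrite("pics/c6.png",b)
E
python3 m.py; python3 s.py
```

```text
side 147 [186.2244898  313.40816327] [ 0.5713 -0.0418  0.141 ]
top 26 [169.19230769 332.        ] tri [ 0.5747 -0.0397  0.1421]
[182.68 313.8 ]
[185.23 313.82]
[186.08 313.83]
9.95 [ 0.4616 -0.0417  0.2637] az -151.08 F [ 0.86 -1.02 -0.68] T [ 0.048 -0.07  -0.008] w 0.05991670866274656
```

View pics/c6.png

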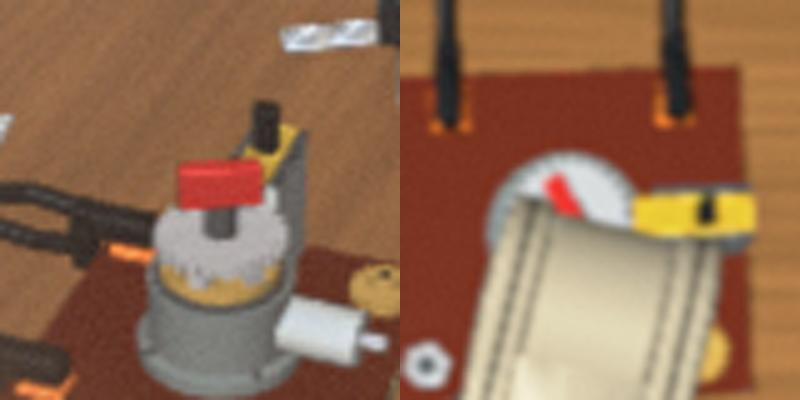

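Knob's red centroid in the side view dropped 3.6 px (12 mm predicts 3.4, 9 mm 2.55): fully home; the tab sits at (265,125) in the left crop, gate open. Now go with shut fingers behind the tab.

move_arm(
  series=[
    [[0, 0, 63.5], [0.114, -0.123, 0], 0],
    [[0, 0, 63.5], [0.114, -0.123, 0], 0],
    [[0, 0, 63.5], [0.114, -0.123, 0], 0],
    [[0, 0, 63.5], [0.114, -0.123, 0], 0],
    [[0, 0, 63.5], [0.114, -0.123, 0], 0],
    [[0, 0, 63.5], [0.114, -0.123, 0], 0],
    [[0, 0, 63.5], [0.114, -0.123, 0], 0],
    [[0, 0, 63.5], [0.114, -0.123, 0], 0],
    [[0, 0, 63.5], [0.114, -0.123, 0], 0],
    [[0, 0, 63.5], [0.114, -0.123, 0], 0],
  ],
)

```text
clock: 10.95
tcp_pos: [0.5839, -0.1661, 0.2658]
tool_rot: [[0.041, -0.999, -0.001], [-0.999, -0.041, 0.0], [-0.0, 0.001, -1.0]]
contact_force: [-0.5, -0.9, -0.5]
gripper_width: 0.0
```

```bash
python3 s.py
```

```text
10.95 [ 0.5839 -0.1661  0.2658] az -87.62 F [-0.46 -0.9  -0.51] T [-0.002 -0.027  0.006] w 6.444220860251384e-06
```

move_arm(
  series=[
    [[0, 0, 0], [-0.008, 0, -0.03], 0],
    [[0, 0, 0], [-0.008, 0, -0.07], 0],
    [[0, 0, 0], [-0.008, 0, -0.1], 0],
    [[0, 0, 0], [-0.008, 0, -0.118], 0],
    [[0, 0, 0], [-0.008, 0, -0.118], 0],
    [[0, 0, 0], [-0.0085, 0.01, -0.118], 0],
    [[0, 0, 0], [-0.009, 0.018, -0.118], 0],
    [[0, 0, 0], [-0.009, 0.018, -0.118], 0],
  ],
)

```text
clock: 11.75
tcp_pos: [0.5759, -0.1472, 0.1501]
tool_rot: [[0.044, -0.999, 0.003], [-0.999, -0.044, -0.001], [0.001, -0.002, -1.0]]
contact_force: [0.5, -0.2, -0.4]
gripper_width: 0.0003
```

```bash
python3 s.py;  python3 - <<'E'
from h import *
b=r.read_camera("side")[140:240,260:370,::-1]
cv2.imwrite("pics/c7.png",cv2.resize(b,(660,600),interpolation=cv2.INTER_CUBIC))
E
```

```text
11.75 [ 0.5759 -0.1472  0.1501] az -87.47 F [ 0.49 -0.19 -0.38] T [ 0.031 -0.    -0.051] w 0.00032733619226408016
```

View pics/c7.png

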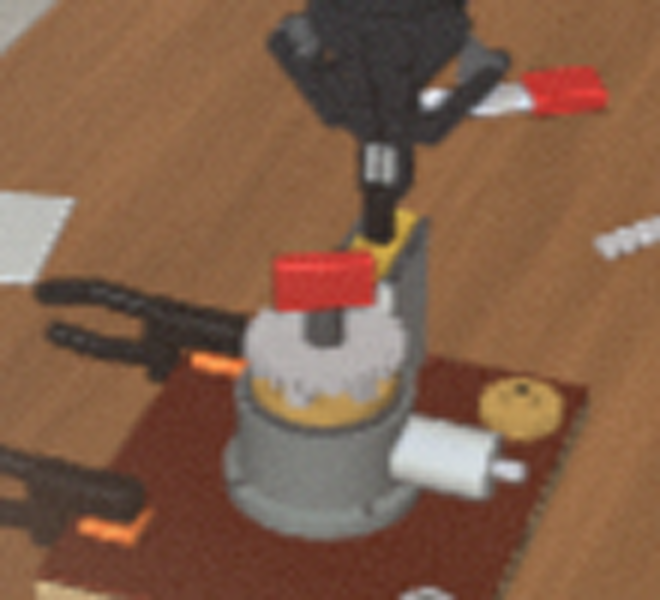

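The shut fingers stand right behind the tab (378,215). Pushing towards +y.

move_arm(
  series=[
    [[0, 0, 0], [0, 0.004, 0], 0],
    [[0, 0, 0], [0, 0.008, 0], 0],
    [[0, 0, 0], [-0.0005, 0.012, 0], 0],
    [[0, 0, 0], [-0.0005, 0.016, 0], 0],
    [[0, 0, 0], [-0.001, 0.019, 0], 0],
    [[0, 0, 0], [-0.001, 0.022, 0], 0],
    [[0, 0, 0], [-0.001, 0.022, 0], 0],
  ],
)

```text
clock: 12.5
tcp_pos: [0.5738, -0.1255, 0.1482]
tool_rot: [[0.043, -0.999, -0.0], [-0.999, -0.043, 0.001], [-0.001, 0.0, -1.0]]
contact_force: [0.5, 0.0, -0.1]
gripper_width: 0.0001
```

move_arm(
  series=[
    [[0, 0, 0], [0, 0.0015, 0], 0],
    [[0, 0, 0], [0, 0.0015, 0], 0],
  ],
)

```text
clock: 12.7
tcp_pos: [0.5737, -0.1244, 0.1481]
tool_rot: [[0.043, -0.999, -0.001], [-0.999, -0.043, 0.0], [-0.0, 0.001, -1.0]]
contact_force: [0.2, -1.8, 0.8]
gripper_width: -0.0
```

move_arm(
  series=[
    [[0, 0, 0], [0, 0.0015, 0], 0],
    [[0, 0, 0], [0, 0.0015, 0], 0],
  ],
)

```text
clock: 12.9
tcp_pos: [0.5737, -0.1242, 0.1482]
tool_rot: [[0.042, -0.999, -0.001], [-0.999, -0.042, -0.003], [0.003, 0.001, -1.0]]
contact_force: [-0.4, -3.9, -1.7]
gripper_width: -0.0001
```

move_arm(
  series=[
    [[0, 0, 0], [0, 0.002, 0], 0],
    [[0, 0, 0], [0, 0.002, 0], 0],
    [[0, 0, 0], [0, 0.002, 0], 0],
  ],
)

```text
clock: 13.2
tcp_pos: [0.5737, -0.124, 0.1483]
tool_rot: [[0.041, -0.999, -0.001], [-0.999, -0.041, -0.007], [0.007, 0.001, -1.0]]
contact_force: [-0.5, -9.2, -0.4]
gripper_width: 0.0
```

move_arm(
  series=[
    [[0, 0, 0], [0, -0.01, 0], 0],
    [[0, 0, 0], [0, -0.03, 0], 0],
    [[0, 0, 0], [0, -0.04, 0.04], 0],
    [[0, 0, 0], [0, -0.06, 0.08], 0],
    [[0, 0, 0], [0, -0.1, 0.11], 0],
    [[0, 0, 0], [0, -0.15, 0.11], 0],
    [[0, 0, 0], [0, -0.2, 0.11], 0],
    [[0, 0, 0], [0, -0.2, 0.11], 0],
    [[0, 0, 0], [0, -0.2, 0.11], 0],
  ],
)

```text
clock: 14.1
tcp_pos: [0.5735, -0.3218, 0.2575]
tool_rot: [[0.041, -0.999, -0.0], [-0.999, -0.041, 0.003], [-0.003, 0.0, -1.0]]
contact_force: [0.2, 1.4, -0.3]
gripper_width: -0.0001
```

```bash
python3 m.py; python3 s.py
```

```text
side 147 [186.2244898  313.40816327] [ 0.5713 -0.0418  0.141 ]
top 49 [172.36734694 333.71428571] tri [ 0.5704 -0.0434  0.1401]
[182.68 313.8 ]
[185.23 313.82]
[186.08 313.83]
14.2 [ 0.5737 -0.3199  0.2577] az -87.52 F [-0.15  0.59 -0.38] T [-0.043 -0.022 -0.056] w 4.1232927756503126e-05
```

View pics/c6.png

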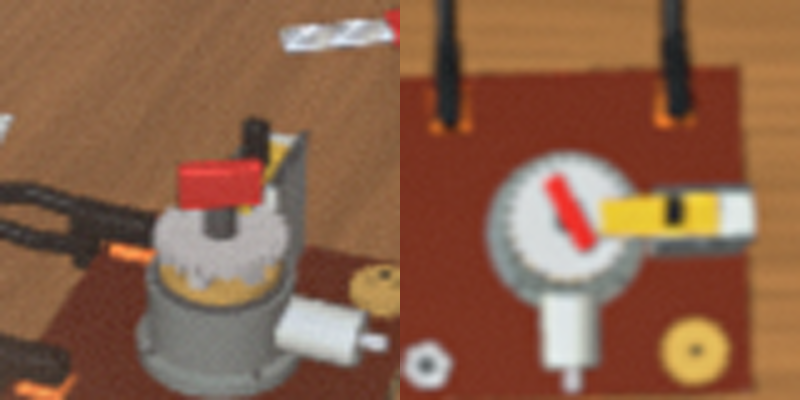

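The top view shows the yellow blade lying over the gear's rim. The tab has moved from (707,208) to (673,208), about 21 mm. The knob is still down at 140 mm and the arm is clear, so I'm handing in.

```bash
python3 -c "
from station import r
print(r.hand_in())"
```

```text
the job is handed in; nothing more can be done
None
```

The gear head is in gear and the yellow gate is shut over the steel gear. I handed the job in at about 14 s; the hand-in reports no verdict.

- **Meshing:** I gripped the red knob, eased it down until the tooth tips met, then turned it counter-clockwise. Between 26° and 31° the push fell from 8 N to near 0, so the teeth had found a gap. I turned back 3° and pressed on with a slight rock until it came up on a firm stop. The highest push I read at the hand was 12.7 N, on that stop.
- **Gate:** I let go of the knob and pushed the tab in with shut fingers until it came up on a firm stop, at 9 N. Then I backed the arm well clear.

**Last checks:**
- **Knob:** its height measured about 140 mm, against 141 mm expected when home. Its 3.6 px drop in the side view is close to the 3.4 px that 12 mm predicts.
- **Gate:** the tab moved about 21 mm, and the blade shows over the gear's rim.
- **Nut and spare gear:** both are still in place in the last picture.
- **Bench things:** I did not measure the calliper, hex keys, screwdriver, fitting or tape again. The arm passed well above the bench throughout.

No check failed. One mid-job reading of the knob from the top view was off because the arm partly hid it; the last, unobstructed one agreed.

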